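# Monthly test of the cooker's safety cut-out

## Robot

A 6-joint arm with a two-finger parallel gripper is mounted at the origin on a cart in front of the work surface, level with it; the furniture and walls round the work are solid. World frame = base frame: x ahead of the robot, y to its left, z up, the work surface at z = 0. Lengths are in m, angles in rad, forces in N, time in s.
With the tool pointing down it reaches from about 0.35 to 0.85 m from the base axis. Payload 8.1 kg.
Tool frame: the origin (TCP) lies midway between the tips of the shut fingers; the grasp point (between the pads) lies robot.grasp_offset behind it (robot.grasp_offset is the distance from the TCP to the grasp point, in m); z points along the fingers, y is the line along which they close (so a half turn about z gives the same grasp; the last joint's range is limited). The gripper opens to 85 mm and grips with 20 to 120 N. Pads are 22 mm wide; open, the fingers measure 114 mm over their backs; the gripper's body (76 mm by 85 mm) begins 54 mm behind the grasp point. The pads swing forward as they close: fully open they stand 13 mm farther back than shut.
Start: joints at [-1.326, 0.13, 1.488, -0, 1.523, -0.085], TCP at [0.194, -0.568, 0.231] pointing down, gripper open.
Joint ranges: [-2.96, 2.96], [-0.89, 2.26], [0.02, 2.5], [-1.34, 4.48], [0, 2.73], [-2.66, 2.66]. Speed limits (rad/s): [2.39, 2.39, 2.79, 3.14, 3.14, 3.14].

## Interface

Orientations are given as a unit quaternion [w, x, y, z].
In Python, from plant import robot gives the robot as it stands.
- The arm moves only by the tool drive_tool, never from a script. Its argument "commands" is a list that holds one entry, the list of rows, each a list of 5 numbers: the shift along the tool's x, y, z in units of 30 mm (1.0 is 30 mm), then the turn about the tool's z in units of 5 degrees (1.0 is 5 degrees), then the closure, from 0 (fully open) to 1 (shut). A call has 1 to 20 rows; each row is the pose to reach, as a shift and turn from the pose commanded when the call began, along the tool's axes at that moment; what a row does not reach only later rows make up. A row lasts 1/10 s, in which the tool goes at most 50 mm and 8.59 degrees, less where a joint would pass 70% of its speed; a pose out of reach is approached as far as the arm can. A call with a gripper value outside its range is refused whole. The fingers move at their own pace and stop on an object; "force" is the grip in N (left out, the last holds). Time passes only in rows, so rows that repeat a pose let the fingers close. It gives the time, the measured TCP pose, the force, the opening and the grip force at its end, in the units of the state.
- robot.sense(): the state, without advancing time (a new reading comes with each control period).
- robot.grab_frame(name): name is "scene" or "top" or "wrist"; returns a dict with "frame" (480x640x3 uint8, red, green, blue), "range_z" (480x640 float32, m along the optical axis (not along the pixel's ray), 0 where there is no reading), "fx", "fy", "cx", "cy" (pixels), "R" (3x3) and "t" (3): a world point X has camera coordinates R X + t. Camera axes: x right, y down, z forward; pixel columns grow to the right and rows downward; lengths in m; the calibration is good to about 2 mm. A picture is of the moment at which its call begins.
- robot.close_job(): hands the job in; it is judged then, once.
The state is a dict: "clock": time; "q": joint angles; "qd": joint speeds; "joint_efforts": joint torques, N m; "ee_pos": TCP position; "ee_rot": TCP orientation; "force": force on the tool from outside, world axes, zero at the start; "ft_torque": the same for the moment, N m; "opening": finger opening in m; "finger_force": force on a finger pad.
Only numpy, scipy, OpenCV 4.12 (cv2) and the standard library are available. Lean on these libraries where they do the work, as an engineer would, in place of code of your own. Each camera call takes 0.05 s, during which the arm holds its last target. There are 200 camera calls.

## Task

Test the safety cut-out box that stands on the worktop beside the range: press its yellow test button so that the red lever drops, let the button come back out, then lift the red lever back up and over until it stays up by itself, leaning away from the front as it did at first. The blue lamp button beside it must not be pressed.

Things in the scene. Friction and masses are not known exactly. Their poses are not given: they have to be found in the camera images.
- test_button_top (a point): Centre of the top of the YELLOW test button: 26 mm across, 65 mm above the worktop, in a black collar 42 mm across. Travels 8 mm straight down on a spring (1.2 N to start, 4 N at the bottom, then flush with the collar); trips the lever 5 mm down, so press fully. 55 mm left or right of the lever, varies. Axes: z up, x from the box's front (lever drops to that side) to its back, y across.
- lamp_button_top (a point): Centre of the top of the BLUE lamp button, not to be pressed: same shape, spring and axes, 55 mm to the lever's other side. Both stand on the fixed grey cut-out box (108 mm deep, 160 mm wide, top 45 mm above the worktop), 14 mm in front of the lever's hinge. Collars rise 12 mm above the box. The wall cabinet to the left hangs from z = 0.41 up and its handles reach to y = 0.53: keep clear.
- lever (a joint): Angle of the red lever, rad. 0 = up, against a stop: leaning 0.26 rad back past upright, away from the box's front; it starts here. 1.4 = dropped, against a stop: 1.14 rad forward of upright. Only its weight (about 60 g, light to move) holds it: lifted back past upright (below 0.26) it falls home to 0, tipped forward of upright it falls to 1.4.
- lever_grip (a point): Centre of the lever's red cross bar (16 mm diameter, 20 mm long, on a 9 mm rod). Axes: y along bar and hinge (the box's y), z along the rod; the hinge is 60 mm away along -z, 48 mm above the worktop. Bar centre is 106 mm above the worktop when up, 73 mm when dropped (28 mm clear of the box top). Pinch it from above across its length and lead it round the arc: it turns in the fingers.

How it is judged:
By the outcome, as a careful person would: the job done as asked, in the order asked, and still so for the second after the job is handed in, with the robot touching nothing.
It also fails if it takes over 42 s, if anything falls off the work surface, if the arm or the gripper's body presses on something with over 40 N, if the wrist force passes 120 N, or if a joint passes its speed limit or range.

## Working session

There is one attempt and no reset: what is moved stays moved. The work goes in short steps, Python scripts to look and compute and a tool call to move; the robot and the scene stay as the last step left them, time stands still between calls to the robot, and variables do not carry over. Pictures are saved under pics/ and viewed, at most 10 in all, crops included, and the job is handed in when it is done.

Besides the shell and the picture viewer there is one more tool, called as name([rows], argument=value, ...), one row to a line, values as JSON. drive_tool: Moves the arm, as the interface text tells. Its arguments: {"type":"object","properties":{"commands":{"type":"array"},"force":{"type":"number"}},"required":["commands"]}

```bash
mkdir -p pics; cat > h.py <<'E'
import numpy as np, cv2
from plant import robot
def pts(f):
    v,u=np.mgrid[0:480,0:640]; z=f["range_z"]
    c=np.stack([(u-f["cx"])/f["fx"]*z,(v-f["cy"])/f["fy"]*z,z],-1)
    return (c-f["t"])@f["R"]   # R^T (c - t)
def ray(f,u,v,h):
    d=f["R"].T@np.array([(u-f["cx"])/f["fx"],(v-f["cy"])/f["fy"],1.]); o=-f["R"].T@f["t"]
    return o+d*(h-o[2])/d[2]
def blobs(f,h):
    hsv=cv2.cvtColor(f["frame"],cv2.COLOR_RGB2HSV); P=pts(f); out=[]
    for n,rs in dict(yellow=[(20,35)],blue=[(100,130)],red=[(0,8),(172,180)]).items():
        m=sum(cv2.inRange(hsv,(a,110,70),(b,255,255)) for a,b in rs)
        k,l,s,c=cv2.connectedComponentsWithStats(m.astype(np.uint8))
        for i in np.argsort(-s[1:,4])[:5]+1:
            if s[i,4]<15: continue
            q=P[(l==i)&(f["range_z"]>0)]
            print(n,s[i],c[i].round(1),np.median(q,0).round(3) if len(q) else None,"max z",q[:,2].max().round(3) if len(q) else None,"ray",ray(f,*c[i],h[n]).round(4))
def save(f,n): cv2.imwrite("pics/"+n,f["frame"][:,:,::-1])
E
python3 - <<'E'
from h import *
for n in("scene","top"):
    f=robot.grab_frame(n); save(f,n+"1.png"); print(n,f["fx"],(-f["R"].T@f["t"]).round(3)); blobs(f,dict(yellow=.065,blue=.065,red=.106))
s=robot.sense(); print(s["clock"],s["ee_pos"],s["ee_rot"],robot.grasp_offset)
E
```

```text
scene 500.2586563770421 [0.059 0.403 0.828]
yellow [312 256  15  15 172] [319.1 262.6] [0.53  0.329 0.07 ] max z 0.075 ray [0.5332 0.329  0.065 ]
yellow [331 134  21  15 163] [341.4 141.7] [0.779 0.25  0.116] max z 0.13 ray [0.8308 0.2397 0.065 ]
blue [331 420  39  44 792] [348.  440.4] [0.229 0.33  0.049] max z 0.066 ray [0.2244 0.3288 0.065 ]
red [302 272   7  10  64] [305.  276.4] [0.478 0.361 0.115] max z 0.118 ray [0.4838 0.3601 0.106 ]
red [348 288   6   8  37] [350.4 291.8] [0.476 0.281 0.048] max z 0.051 ray [0.4449 0.2898 0.106 ]
top 605.6909501615056 [0.434 0.336 0.947]
yellow [308 214  19  19 286] [316.8 222.8] [0.532 0.329 0.069] max z 0.074 ray [0.5327 0.329  0.065 ]
yellow [355  36  35  18 221] [371.8  46.5] [0.777 0.251 0.115] max z 0.13 ray [0.7993 0.2455 0.065 ]
yellow [273 181  40  13 100] [290.9 188.6] [0.586 0.371 0.042] max z 0.057 ray [0.5833 0.3669 0.065 ]
blue [304 289  20  19 285] [313.5 298.2] [0.423 0.333 0.069] max z 0.073 ray [0.4228 0.3339 0.065 ]
red [289 251  12  16 153] [294.7 257.9] [0.479 0.36  0.113] max z 0.118 ray [0.4791 0.3601 0.106 ]
red [347 258   6  10  56] [349.5 262.5] [0.475 0.28  0.047] max z 0.05 ray [0.4725 0.284  0.106 ]
0.1 [ 0.19419991 -0.56718087  0.23034994] [-8.38609707e-04  9.86437246e-01  1.64136687e-01 -6.31162253e-05] 0.0187
```

View pics/top1.png

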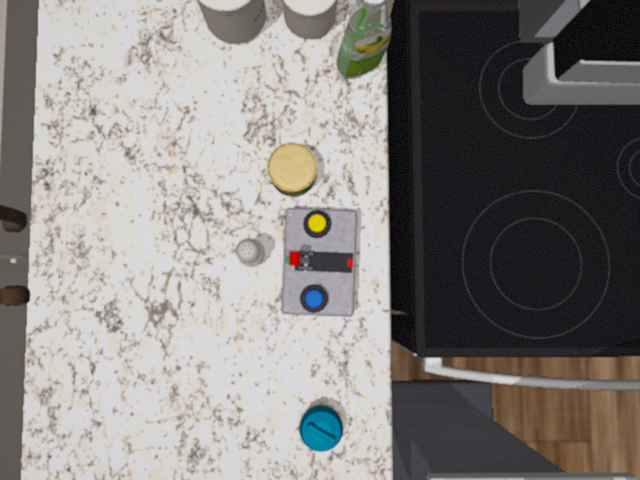

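View pics/scene1.png

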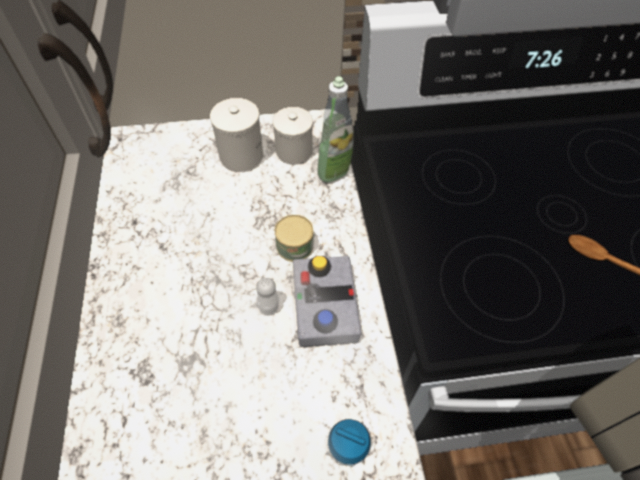

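The top view shows yellow at (317,223), blue at (314,298), the red bar at (294,258) and the black and red slot running to the right. So the front of the box faces world -y and the lever leans +y. The positions (yellow 0.533,0.329; blue 0.423,0.334; bar 0.479,0.360) match the stated 110 mm button spacing and 14 mm hinge offset. In the scene view the route at z≈0.23 looks clear, so I'm moving above the yellow button with the fingers shut.

drive_tool([
  [[20.4,-24.6,0,-13.7,1],[20.4,-24.6,0,-13.7,1],[20.4,-24.6,0,-13.7,1],[20.4,-24.6,0,-13.7,1],[20.4,-24.6,0,-13.7,1],[20.4,-24.6,0,-13.7,1],[20.4,-24.6,0,-13.7,1],[20.4,-24.6,0,-13.7,1],[20.4,-24.6,0,-13.7,1],[20.4,-24.6,0,-13.7,1],[20.4,-24.6,0,-13.7,1],[20.4,-24.6,0,-13.7,1],[20.4,-24.6,0,-13.7,1],[20.4,-24.6,0,-13.7,1],[20.4,-24.6,0,-13.7,1],[20.4,-24.6,0,-13.7,1],[20.4,-24.6,0,-13.7,1],[20.4,-24.6,0,-13.7,1],[20.4,-24.6,0,-13.7,1],[20.4,-24.6,0,-13.7,1]],
])

```text
clock: 2.1
ee_pos: [0.534, 0.3331, 0.2287]
ee_rot: [-0.001, 0.722, 0.692, -0.001]
force: [-0.1, -1.2, -0.2]
opening: 0.0003
finger_force: 0.0
```

```bash
python3 - <<'E'
from h import *
f=robot.grab_frame("wrist"); save(f,"w1.png"); blobs(f,dict(yellow=.065,blue=.065,red=.106))
s=robot.sense(); print(s["ee_pos"],s["ee_rot"],s["force"],s["q"])
from scipy.spatial.transform import Rotation as R
w,x,y,z=s["ee_rot"]; print(R.from_quat([x,y,z,w]).as_matrix().round(4))
E
```

```text
yellow [608 287  32  51 923] [627.2 308.5] [0.776 0.256 0.116] max z 0.127 ray [0.8228 0.2263 0.065 ]
yellow [302 198  30  31 754] [316.4 213.3] [0.532 0.332 0.07 ] max z 0.072 ray [0.5324 0.3311 0.065 ]
yellow [374 156  84  51 278] [423.2 187.6] [0.635 0.346 0.052] max z 0.056 ray [0.6242 0.3501 0.065 ]
yellow [369 138  14  37 114] [375.  153.5] [0.585 0.38  0.05 ] max z 0.056 ray [0.5829 0.3803 0.065 ]
yellow [430 124  26  30  93] [443.8 135.9] [0.642 0.395 0.051] max z 0.055 ray [0.6388 0.3921 0.065 ]
blue [174 198  32  31 749] [189.8 212.8] [0.424 0.337 0.07 ] max z 0.072 ray [0.4221 0.3359 0.065 ]
red [227 179  30  22 606] [241.3 189.6] [0.48  0.364 0.114] max z 0.117 ray [0.4782 0.3623 0.106 ]
red [253 257  14   8 104] [259.1 260.5] [0.475 0.282 0.047] max z 0.049 ray [0.4863 0.3054 0.106 ]
[0.53394563 0.33198347 0.22906924] [-0.00072612  0.72186963  0.69202772 -0.00115796] [-1.48515677 -0.80458899 -1.0924743 ] [4.74314659e-01 2.11042776e-01 1.40241004e+00 7.29995654e-04
 1.53077433e+00 5.16490490e-01]
[[ 4.220e-02  9.991e-01 -2.700e-03]
 [ 9.991e-01 -4.220e-02 -6.000e-04]
 [-7.000e-04 -2.700e-03 -1.000e+00]]
```

View pics/w1.png

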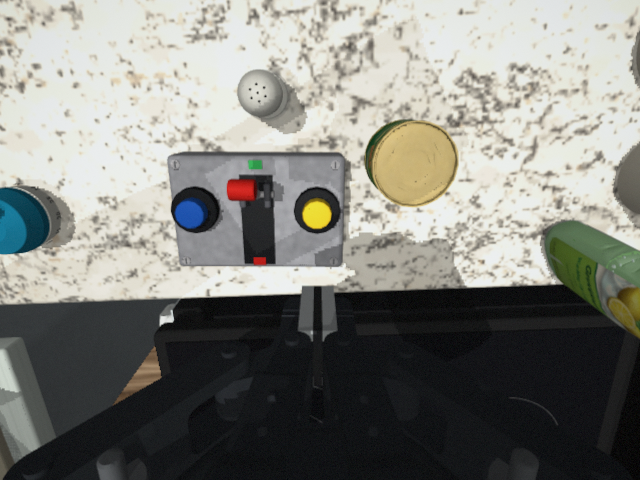

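The wrist view puts yellow at (316,213), blue at (190,213) and the red bar at (241,190), all agreeing with the other views within 2 mm. I'll descend straight and start to press.

drive_tool([
  [[-0.07,-0.03,1.5,0,1],[-0.07,-0.03,3,0,1],[-0.07,-0.03,4.4,0,1],[-0.07,-0.03,5.0,0,1],[-0.07,-0.03,5.3,0,1],[-0.07,-0.03,5.45,0,1],[-0.07,-0.03,5.55,0,1],[-0.07,-0.03,5.6,0,1],[-0.07,-0.03,5.6,0,1]],
])

```text
clock: 3.05
ee_pos: [0.5345, 0.327, 0.0649]
ee_rot: [0.001, 0.723, 0.691, 0.001]
force: [1.0, -2.7, 2.1]
opening: 0.0001
finger_force: 1.2
```

```bash
python3 - <<'E'
from h import *
f=robot.grab_frame("top"); blobs(f,dict(yellow=.065,blue=.065,red=.073))
s=robot.sense(); print(s["ee_pos"],s["force"])
E
```

```text
yellow [355  36  34  18 219] [371.7  46.6] [0.777 0.251 0.114] max z 0.129 ray [0.7992 0.2456 0.065 ]
red [347 258   6  10  57] [349.5 262.4] [0.476 0.281 0.047] max z 0.051 ray [0.4741 0.282  0.073 ]
red [305 252   5   7  21] [307.2 254. ] [0.484 0.343 0.118] max z 0.159 ray [0.4865 0.3429 0.073 ]
[0.53447093 0.32698098 0.06478837] [ 0.03987884 -2.18725188  2.31227979]
```

drive_tool([
  [[0,0,0.08,0,1],[0,0,0.16,0,1],[0,0,0.24,0,1],[0,0,0.3,0,1],[0,0,0.3,0,1],[0,0,0.3,0,1]],
])

```text
clock: 3.7
ee_pos: [0.5349, 0.3272, 0.0603]
ee_rot: [0.001, 0.723, 0.691, 0.002]
force: [-15.4, -11.9, 41.4]
opening: -0.0002
finger_force: 20.8
```

```bash
python3 - <<'E'
from h import *
f=robot.grab_frame("top"); save(f,"t2.png"); blobs(f,dict(yellow=.065,blue=.065,red=.073))
s=robot.sense(); print(s["ee_pos"],s["force"])
E
```

```text
yellow [355  36  34  18 223] [371.8  46.6] [0.777 0.251 0.114] max z 0.13 ray [0.7992 0.2455 0.065 ]
red [337 254  16  16 205] [344.6 261.5] [0.476 0.289 0.079] max z 0.085 ray [0.4755 0.289  0.073 ]
[0.53494478 0.32718762 0.0602901 ] [-16.56778642 -11.61022114  43.04280378]
```

The lever has dropped: the bar is at (0.4755,0.289) at bar height, where I expected it. Lifting off the button.

drive_tool([
  [[0,0,-0.4,0,1],[0,0,-1.2,0,1],[0,0,-2.6,0,1],[0,0,-4,0,1],[-0.6,-1,-4,0,0.5],[-1.2,-1.9,-4,0,0.5],[-1.2,-1.9,-4,0,0.5],[-1.2,-1.9,-4,0,0.5]],
])

```text
clock: 4.55
ee_pos: [0.4742, 0.2933, 0.174]
ee_rot: [-0.0, 0.723, 0.691, 0.0]
force: [0.2, 0.0, -0.3]
opening: 0.0425
finger_force: 0.0
```

```bash
python3 - <<'E'
from h import *
for n in("top","scene","wrist"):
    f=robot.grab_frame(n); save(f,n+"3.png"); print(n); blobs(f,dict(yellow=.065,blue=.065,red=.073))
s=robot.sense(); print(s["ee_pos"],s["ee_rot"],s["force"],s["opening"])
E
```

```text
top
yellow [355  36  34  18 218] [371.6  46.7] [0.777 0.251 0.114] max z 0.13 ray [0.799  0.2459 0.065 ]
yellow [272 171  44  23 158] [294.9 185.7] [0.588 0.363 0.049] max z 0.057 ray [0.5875 0.361  0.065 ]
yellow [269 149   9  15  20] [271.8 156.2] [0.636 0.397 0.05 ] max z 0.054 ray [0.6318 0.3952 0.065 ]
yellow [299 145  12   9  20] [305.3 148.4] [0.647 0.344 0.05 ] max z 0.054 ray [0.6435 0.3457 0.065 ]
scene
yellow [312 256  15  15 182] [319.1 262.8] [0.53  0.329 0.071] max z 0.075 ray [0.5327 0.3291 0.065 ]
blue [331 420  39  44 744] [347.7 440.6] [0.229 0.332 0.049] max z 0.066 ray [0.2242 0.3293 0.065 ]
red [341 278  13  18 138] [346.6 286.3] [0.475 0.29  0.08 ] max z 0.087 ray [0.4741 0.2892 0.073 ]
wrist
yellow [ 378  156   39   39 1189] [397.  175.2] [0.531 0.332 0.07 ] max z 0.072 ray [0.5322 0.3311 0.065 ]
yellow [488  56  87 112 760] [550.4 111.6] [0.644 0.367 0.052] max z 0.056 ray [0.6324 0.3688 0.065 ]
yellow [462  65  36  96 482] [472.6 111.9] [0.586 0.371 0.05 ] max z 0.055 ray [0.5811 0.3708 0.065 ]
yellow [441  74  27  66 125] [447.5 105.6] [0.584 0.375 0.   ] max z 0.006 ray [0.5643 0.3754 0.065 ]
yellow [484  64  27  18  50] [496.7  71.5] [0.601 0.397 0.051] max z 0.054 ray [0.5944 0.3947 0.065 ]
blue [ 219  156   39   39 1147] [238.3 175.5] [0.423 0.336 0.07 ] max z 0.072 ray [0.422  0.3357 0.065 ]
red [304 225  29  22 618] [318.  235.6] [0.476 0.295 0.081] max z 0.083 ray [0.4756 0.292  0.073 ]
[0.47551657 0.29383517 0.17449702] [4.90806882e-05 7.22967965e-01 6.90881409e-01 4.44262098e-04] [-0.39450852 -0.1233557   0.55437272] 0.04254476337430503
```

View pics/wrist3.png

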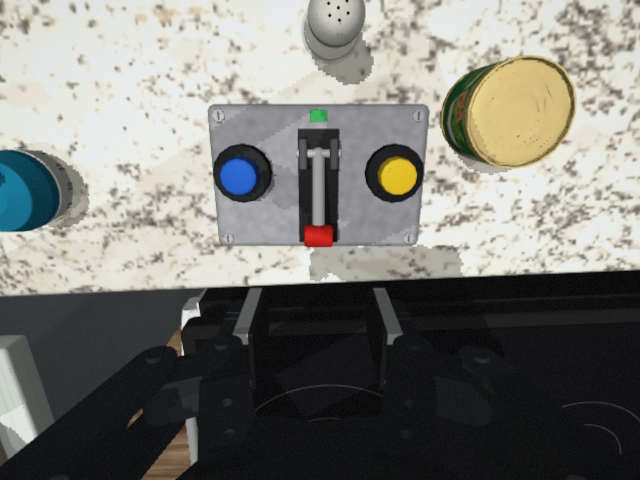

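The wrist view shows yellow back out at (397,175), the lever dropped with its bar at (318,236), and the fingers open either side of it. Descending onto the bar and pinching its ends at 20 N.

drive_tool([
  [[-0.1,0,1.5,0,0.5],[-0.1,0,3,0,0.5],[-0.1,0,3.7,0,0.5],[-0.1,0,4,0,0.5],[-0.1,0,4,0,0.5],[-0.1,0,4,0,1],[-0.1,0,4,0,1],[-0.1,0,4,0,1],[-0.1,0,4,0,1],[-0.1,0,4,0,1]],
], force=20)

```text
clock: 5.7
ee_pos: [0.4761, 0.2911, 0.0564]
ee_rot: [0.0, 0.723, 0.691, 0.002]
force: [-0.9, 0.3, 7.1]
opening: 0.0195
finger_force: 23.3
```

```bash
python3 - <<'E'
from h import *
s=robot.sense(); print(s["ee_pos"],s["force"],s["opening"],s["finger_force"])
# arc from lever angle 1.4 to 0.1: shifts in tool units (tool x ~ back, z down)
for a in (1.4,1.3,1.2,1.1,1,.9,.8,.7,.6,.5,.4,.3,.2,.1,.05):
    b=a-.26; print(a,round((-np.sin(b)+np.sin(1.14))*2,2),round(-(np.cos(b)-np.cos(1.14))*2,2))
E
```

```text
[0.47606523 0.29114759 0.05637431] [-0.88288645  0.25019763  7.05333554] 0.019450425690737082 23.319409489631653
1.4 0.0 -0.0
1.3 0.09 -0.18
1.2 0.2 -0.34
1.1 0.33 -0.5
1 0.47 -0.64
0.9 0.62 -0.77
0.8 0.79 -0.88
0.7 0.97 -0.97
0.6 1.15 -1.05
0.5 1.34 -1.11
0.4 1.54 -1.15
0.3 1.74 -1.16
0.2 1.94 -1.16
0.1 2.14 -1.14
0.05 2.23 -1.12
```

The bar is gripped at 19.5 mm opening, so I'm leading it round the arc.

drive_tool([
  [[0.09,0,-0.18,0,1],[0.2,0,-0.34,0,1],[0.33,0,-0.5,0,1],[0.47,0,-0.64,0,1],[0.62,0,-0.77,0,1],[0.79,0,-0.88,0,1],[0.97,0,-0.97,0,1],[1.15,0,-1.05,0,1],[1.34,0,-1.11,0,1],[1.54,0,-1.15,0,1],[1.74,0,-1.16,0,1],[1.94,0,-1.16,0,1],[2.14,0,-1.14,0,1],[2.2,0,-1.13,0,1],[2.2,0,-1.13,0,1]],
])

```text
clock: 7.2
ee_pos: [0.4788, 0.3571, 0.0898]
ee_rot: [0.0, 0.723, 0.691, 0.001]
force: [2.8, -1.6, 6.0]
opening: 0.0192
finger_force: 22.1
```

```bash
python3 - <<'E'
from h import *
s=robot.sense(); print(s["ee_pos"],s["force"],s["opening"],s["finger_force"])
f=robot.grab_frame("wrist"); save(f,"w4.png"); blobs(f,dict(yellow=.065,blue=.065,red=.106))
f=robot.grab_frame("scene"); blobs(f,dict(yellow=.065,blue=.065,red=.106))
E
```

```text
[0.47884939 0.35714659 0.08976216] [ 2.79641332 -1.64706643  5.95830701] 0.019234631004870183 22.140316665172577
yellow [ 396  294   52   53 2086] [421.  319.5] [0.531 0.335 0.07 ] max z 0.139 ray [0.5322 0.3318 0.065 ]
yellow [ 505  169  135  136 1970] [557.8 241.7] [0.601 0.364 0.051] max z 0.056 ray [0.5974 0.3724 0.065 ]
yellow [470 158  66  83 402] [487.6 192.7] [ 0.587  0.385 -0.   ] max z 0.005 ray [0.5605 0.3984 0.065 ]
yellow [611 174  29  20 183] [627.8 182.3] [0.637 0.398 0.051] max z 0.055 ray [0.6255 0.4005 0.065 ]
yellow [515 164  25  13  77] [525.9 169.5] [0.603 0.401 0.019] max z 0.022 ray [0.5771 0.4085 0.065 ]
blue [ 187  294   52   53 2013] [212.5 319.9] [0.424 0.339 0.07 ] max z 0.139 ray [0.4225 0.3365 0.065 ]
red [ 293  323   50   41 2016] [317.5 343.2] [0.478 0.355 0.115] max z 0.119 ray [0.4782 0.3481 0.106 ]
red [308 374  19  11 209] [317. 379.] [0.475 0.282 0.047] max z 0.048 ray [0.4772 0.3305 0.106 ]
yellow [320 256   7  14  75] [322.9 263. ] [0.529 0.323 0.07 ] max z 0.074 ray [0.5314 0.3223 0.065 ]
blue [331 420  39  44 848] [348.2 440.3] [0.229 0.33  0.05 ] max z 0.065 ray [0.2245 0.3285 0.065 ]
blue [320 311  12  11 103] [325.4 316.4] [0.423 0.333 0.071] max z 0.074 ray [0.4259 0.333  0.065 ]
red [348 289   6   7  31] [350.7 291.9] [0.475 0.28  0.048] max z 0.051 ray [0.4446 0.2892 0.106 ]
```

View pics/w4.png

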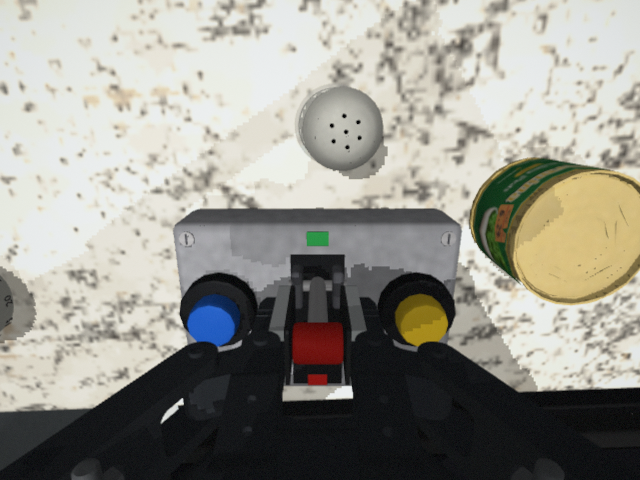

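The bar is held at (317,343), about 10–12 mm behind the hinge and so past upright, and both buttons are out. I'll nudge it back slightly, open and lift straight off.

drive_tool([
  [[0.08,0,0.01,0,1],[0.08,0,0.01,0,1],[0.08,0,0.01,0,0.5],[0.08,0,0.01,0,0.5],[0.08,0,0.01,0,0.5],[0.08,0,0.01,0,0.5],[0.08,0,-0.5,0,0.5],[0.08,0,-1.5,0,0.5],[0.08,0,-3,0,0.5],[0.08,0,-4.5,0,0.5],[-1.5,0,-4.5,0,0.5],[-3,0,-4.5,0,0.5],[-4.5,0,-4.5,0,0.5],[-4.5,0,-4.5,0,0.5],[-4.5,0,-4.5,0,0.5]],
])

```text
clock: 8.8
ee_pos: [0.4719, 0.2208, 0.2246]
ee_rot: [0.0, 0.724, 0.69, 0.001]
force: [-0.7, -0.7, -0.3]
opening: 0.0426
finger_force: 0.0
```

```bash
python3 - <<'E'
from h import *
for n in("scene","top","wrist"):
    f=robot.grab_frame(n); print(n); blobs(f,dict(yellow=.065,blue=.065,red=.106)); save(f,n+"5.png")
s=robot.sense(); print(s["clock"],s["ee_pos"],s["force"],s["opening"])
E
```

```text
scene
yellow [312 256  15  15 175] [319.1 262.7] [0.53  0.329 0.071] max z 0.074 ray [0.5329 0.329  0.065 ]
yellow [331 135  21  14 162] [341.4 141.6] [0.778 0.251 0.117] max z 0.131 ray [0.831  0.2397 0.065 ]
blue [331 420  39  44 736] [347.6 440.7] [0.229 0.332 0.049] max z 0.065 ray [0.2239 0.3295 0.065 ]
red [302 272   7  10  67] [305.  276.4] [0.478 0.361 0.115] max z 0.118 ray [0.4836 0.3602 0.106 ]
red [348 288   6   8  38] [350.4 291.8] [0.476 0.281 0.048] max z 0.05 ray [0.4449 0.2897 0.106 ]
top
yellow [308 213  19  20 288] [316.7 222.8] [0.532 0.329 0.069] max z 0.074 ray [0.5327 0.3292 0.065 ]
yellow [355  36  34  18 216] [371.5  46.7] [0.777 0.251 0.115] max z 0.129 ray [0.799 0.246 0.065]
yellow [270 170  46  24 162] [293.5 185.1] [0.589 0.366 0.048] max z 0.057 ray [0.5886 0.3631 0.065 ]
yellow [269 147  11  15  23] [272.8 154.6] [0.638 0.396 0.051] max z 0.053 ray [0.6341 0.3937 0.065 ]
yellow [306 148   9  13  21] [310.2 153.7] [0.641 0.339 0.05 ] max z 0.054 ray [0.6355 0.3385 0.065 ]
blue [304 289  20  19 281] [313.5 298.3] [0.423 0.335 0.07 ] max z 0.074 ray [0.42
[... 434 characters left out ...]
ow [494   0  58  69 265] [534.5  36.6] [0.65  0.352 0.052] max z 0.057 ray [0.639  0.3502 0.065 ]
yellow [432  21   5  34  60] [433.4  38.1] [ 0.583  0.363 -0.   ] max z 0.004 ray [0.5639 0.3525 0.065 ]
yellow [456  14   2  10  15] [456.5  18.3] [0.585 0.368 0.051] max z 0.052 ray [0.5801 0.3648 0.065 ]
blue [229  53  34  37 980] [245.5  70.7] [0.423 0.336 0.07 ] max z 0.072 ray [0.4217 0.3363 0.065 ]
red [303   0  32  28 875] [318.6  13.3] [0.478 0.361 0.114] max z 0.117 ray [0.4785 0.3628 0.106 ]
red [311 135  15  10 147] [318.  139.5] [0.475 0.282 0.047] max z 0.049 ray [0.4748 0.2854 0.106 ]
8.95 [0.47163085 0.22239043 0.22379034] [-0.78556316  0.83870975 -0.06604732] 0.04269716107525756
```

View pics/scene5.png

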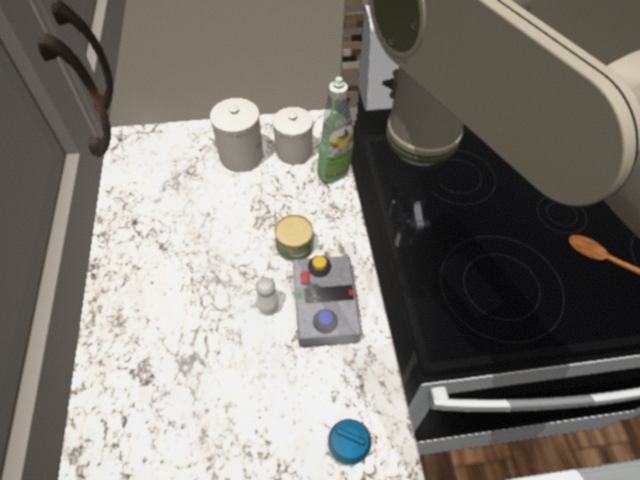

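The red bar is back at (305,276), the same pixel as at the start. Both buttons are out, and the arm is clear and touching nothing, so I'm handing in.

```bash
python3 -c "
from plant import robot
print(robot.close_job())"
```

```text
the job is handed in; nothing more can be done
None
```

Job handed in at about 9 s: I pressed the yellow button until the red lever dropped, let it come back out, and lifted the lever to its original back-leaning rest; the blue button wasn't pressed, though the fingertips pushed on yellow with about 43 N at the bottom of its travel (the 40 N limit is for the arm or gripper body).

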